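# Level the egg-picking tray

## Task

The black egg-picking tray has one foot too short. Press down on its corners one at a time until you find the one that sinks, leave that corner sunk, and press the steel shim lever beside it down flat so that it lifts the corner and the tray is level again. Leave the other three shim levers up, do not lift the tray, and leave everything else on the bench alone.

Things in the scene. Friction and masses are not known exactly. Their poses are not given: they have to be found in the camera images.
- stand: Fixed aluminium slab 210 x 310 x 10 mm on the bench; origin at the centre of its underside, z up, x away from the robot, y to its left (turned up to 0.25 rad). A stiff ball pivot in its middle carries the tray; a fixed foot stands under each tray corner. One foot (any one, hidden, different each time) is 6 mm short. Beside each corner, on the two y sides, sits a shim lever.
- tray: Black-rimmed tray 200 (x) x 220 (y) x 18 mm, perforated steel panel 8 mm below the rim's top; origin at the centre of its underside, on the pivot, 40 mm above the bench. Starts level. A sound corner stays put when pressed; the one over the short foot gives at about 4 N, sinks 6 mm and STAYS down, the opposite corner rising 6 mm. Pressing that opposite corner rocks it back.
- corner_1 (a point): Press point on top of the tray's corner (near the robot, left), above its foot, on a flat 36 mm black corner block; at (x,y) = (-,+) (80, 90) mm in the stand's frame and 58 mm above the bench when level.
- tab_1 (a point): Top of the free end of the steel shim lever beside corner_1, 8 mm from its tip: a strip 28 wide, 6 mm thick, hinged along the stand's x at (x,y) = (-,+) (52, 122) mm in the stand's frame, 35 mm above the bench. This point is 47 mm from the hinge, outward from the tray. It starts slanting up, 54 to 59 mm above the bench; pressed flat it is 38 mm above it, against a stop.
- shim_1 (a joint): Angle of the shim lever beside corner_1, rad: 0 to 0.08 at the start (slanting up), 0.45 flat (its stop). Takes 6 to 12 N down on tab_1 and stays where it is left. Its hidden inner end rises under the tray, meets a sunk corner about a third of the way down and, when flat, carries that corner at the level height.
- corner_2 (a point): Press point on top of the tray's corner (far, left), above its foot, on a flat 36 mm black corner block; at (x,y) = (+,+) (80, 90) mm in the stand's frame and 58 mm above the bench when level.
- tab_2 (a point): Top of the free end of the steel shim lever beside corner_2, 8 mm from its tip: a strip 28 wide, 6 mm thick, hinged along the stand's x at (x,y) = (+,+) (52, 122) mm in the stand's frame, 35 mm above the bench. This point is 47 mm from the hinge, outward from the tray. It starts slanting up, 54 to 59 mm above the bench; pressed flat it is 38 mm above it, against a stop.
- shim_2 (a joint): Angle of the shim lever beside corner_2, rad: 0 to 0.08 at the start (slanting up), 0.45 flat (its stop). Takes 6 to 12 N down on tab_2 and stays where it is left. Its hidden inner end rises under the tray, meets a sunk corner about a third of the way down and, when flat, carries that corner at the level height.
- corner_3 (a point): Press point on top of the tray's corner (far, right), above its foot, on a flat 36 mm black corner block; at (x,y) = (+,-) (80, 90) mm in the stand's frame and 58 mm above the bench when level.
- tab_3 (a point): Top of the free end of the steel shim lever beside corner_3, 8 mm from its tip: a strip 28 wide, 6 mm thick, hinged along the stand's x at (x,y) = (+,-) (52, 122) mm in the stand's frame, 35 mm above the bench. This point is 47 mm from the hinge, outward from the tray. It starts slanting up, 54 to 59 mm above the bench; pressed flat it is 38 mm above it, against a stop.
- shim_3 (a joint): Angle of the shim lever beside corner_3, rad: 0 to 0.08 at the start (slanting up), 0.45 flat (its stop). Takes 6 to 12 N down on tab_3 and stays where it is left. Its hidden inner end rises under the tray, meets a sunk corner about a third of the way down and, when flat, carries that corner at the level height.
- corner_4 (a point): Press point on top of the tray's corner (near, right), above its foot, on a flat 36 mm black corner block; at (x,y) = (-,-) (80, 90) mm in the stand's frame and 58 mm above the bench when level.
- tab_4 (a point): Top of the free end of the steel shim lever beside corner_4, 8 mm from its tip: a strip 28 wide, 6 mm thick, hinged along the stand's x at (x,y) = (-,-) (52, 122) mm in the stand's frame, 35 mm above the bench. This point is 47 mm from the hinge, outward from the tray. It starts slanting up, 54 to 59 mm above the bench; pressed flat it is 38 mm above it, against a stop.
- shim_4 (a joint): Angle of the shim lever beside corner_4, rad: 0 to 0.08 at the start (slanting up), 0.45 flat (its stop). Takes 6 to 12 N down on tab_4 and stays where it is left. Its hidden inner end rises under the tray, meets a sunk corner about a third of the way down and, when flat, carries that corner at the level height.
- dish: Small open glass dish, 48 mm across, 16 mm high, standing on the middle of the tray's panel; origin at the centre of its underside. Leave it alone.
- cup: White plastic tally cup, 30 mm across, 32 mm high, standing on the slab between the two levers of the left (+y) side; origin at the centre of its underside. Leave it alone.
- tweezers: Steel tweezers, 130 mm long along their x, 6 mm high, lying on the bench on the robot's side of the stand; origin at the underside, about the middle. Leave it alone.
- block: Wooden block 50 x 90 x 28 mm on the bench on the far side of the stand; origin at the centre of its underside. Leave it alone.
- colander: White bowl, 220 mm across, 85 mm high, on the right of the bench; origin at the centre of its underside. Leave it alone.
- tub: Clear open tub 220 x 150 x 80 mm on the left of the bench; origin at the centre of its underside. Leave it alone.
- sieve: Small round steel sieve, 110 mm across, 30 mm high, with a 120 mm straight handle along its x, at the right; origin at the centre of its underside. Leave it alone.

How it is judged:
On the way, in this order (a step that is already met when the one before it is completed fails the run):
1. a corner of the tray has been pressed and has sunk (by more than 3 mm) (z of any of corner_1, corner_2, corner_3, corner_4 in the frame of stand below 0.055 m), for 0.2 s.
2. the shim lever beside the sunk corner is being pressed (past 0.1 rad) while that corner is still down (more than 1.5 mm) (((z of corner_1 in the frame of stand below 0.0565 m and value of joint shim_1 above 0.1 rad) or (z of corner_2 in the frame of stand below 0.0565 m and value of joint shim_2 above 0.1 rad) or (z of corner_3 in the frame of stand below 0.0565 m and value of joint shim_3 above 0.1 rad) or (z of corner_4 in the frame of stand below 0.0565 m and value of joint shim_4 above 0.1 rad))), for 0.02 s.
3. that shim lever is flat and the tray is level (((value of joint shim_1 above 0.4 rad and value of joint each of shim_2, shim_3, shim_4 below 0.2 rad) or (value of joint shim_2 above 0.4 rad and value of joint each of shim_1, shim_3, shim_4 below 0.2 rad) or (value of joint shim_3 above 0.4 rad and value of joint each of shim_1, shim_2, shim_4 below 0.2 rad) or (value of joint shim_4 above 0.4 rad and value of joint each of shim_1, shim_2, shim_3 below 0.2 rad)) and z of each of corner_1, corner_2, corner_3, corner_4 in the frame of stand above 0.0555 m), for 0.2 s.
At the end, for the whole second after the job is handed in: Exactly one shim lever is flat (past 0.40 rad), the other three are still up (under 0.2 rad), and every tray corner is back at its level height (58 mm above the bench, at most 2.5 mm lower), with the dish at rest (all of step 3 and linear speed of dish below 0.02 m/s); the robot touches nothing.
It fails at once if the tray is lifted or pried up (a corner more than 12 mm above its level height) (z of any of corner_1, corner_2, corner_3, corner_4 in the frame of stand above 0.07 m).
It fails at once if a bystander is shifted by more than 30 mm, lifted or knocked over (distance of any of dish, cup, tweezers, block, colander, tub, sieve from where it was at the start of the episode above 0.03 m or angle between any of dish, cup, tweezers, block, colander, tub, sieve's own z axis and vertical above 0.5 rad).
It also fails if it takes over 54 s, if anything falls off the work surface, if the arm or the gripper's body presses on something with over 40 N, if the wrist force passes 120 N, or if a joint passes its speed limit or range.

## Robot

A 7-joint arm with a two-finger parallel gripper is mounted at the origin on the work surface. World frame = base frame: x ahead of the robot, y to its left, z up, the work surface at z = 0. Lengths are in m, angles in rad, forces in N, time in s.
With the tool pointing down it reaches from about 0.4 to 0.85 m from the base axis. Payload 4.5 kg.
Tool frame: the origin (TCP) lies on the centre line of the jaws, within the pads' length; the fingertips stand 14 mm ahead of it and the grasp point (between the pads) lies 5 mm behind it; y points along the fingers, z is the direction in which the jaws open and shut, and the axes are right-handed (so a half turn about y gives the same grasp; the last joint's range is limited). The gripper opens to 88 mm and grips with 3 to 60 N. Pads are 18 mm wide; open, the fingers measure 123 mm over their backs; the gripper's body (75 mm by 187 mm) begins 45 mm behind the grasp point.
Start: joints at [1.233, 0.689, -0.195, 1.565, 0.157, 0.902, -0.215], TCP at [0.227, -0.582, 0.253] pointing down, gripper open.
Joint ranges: [-3.01, 3.01], [-0.46, 2.08], [-1.47, 1.51], [0.13, 2.56], [-1, 4.14], [0.04, 2.09], [-2.66, 2.66]. Speed limits (rad/s): [2.57, 2.57, 3.14, 3.14, 3.14, 3.14, 3.14].

## Interface

Orientations are given as a unit quaternion [x, y, z, w].
In Python, from plant import get_state, imaging, job gives the robot as it stands.
- The arm moves only by the tool send_rows, never from a script. Its argument "motion" is a list that holds one entry, the list of rows, each a list of 7 numbers: the turn, a rotation vector about the tool's x, y, z scaled (see below), then the shift along the tool's x, y, z scaled (see below), then the gripper's target within -1 to 1 (shut at 1, half-way at 0, fully open at -1). In form: [[[rx, ry, rz, tx, ty, tz, gripper], ...]]. A call has exactly 5 rows; each row shifts and turns the commanded pose from where the row before left it, along the tool's axes as they then stand; what a row does not reach is not made up. The controller multiplies each number of a shift by 0.02 m and each number of a turn by 0.08 rad. A row lasts 1/12 s, in which the tool goes at most 41.7 mm and 7.16 degrees, less where a joint would pass 70% of its speed; a pose out of reach is approached as far as the arm can. A call with a number of a shift or a turn outside -1 to 1 is refused whole. A call with a gripper value outside its range is refused whole. The fingers move at their own pace and stop on an object; "force" is the grip in N (left out, the last holds). Time passes only in rows, so rows that do not move let the fingers close, or fill a call up. It gives the time, the measured TCP pose, the force and the opening at its end, in the units of the state.
- get_state(): the state, without advancing time (a new reading comes with each control period).
- imaging.snapshot(name): name is "scene" or "top"; returns a dict with "img" (420x560x3 uint8, red, green, blue), "camera_matrix" (3x3 intrinsics, pixels), "R" (3x3) and "t" (3): a world point X has camera coordinates R X + t. Camera axes: x right, y down, z forward; pixel columns grow to the right and rows downward; lengths in m; the calibration is good to about 2 mm. A picture is of the moment at which its call begins. There is no depth.
- job.finish_job(): hands the job in, once; it reports no verdict.
The state is a dict: "clock": time; "q": joint angles; "qd": joint speeds; "joint_torque": joint torques, N m; "tool_pos": TCP position; "eef_rot": TCP orientation; "contact_force": force on the tool from outside, world axes, zero at the start; "moment": the same for the moment, N m; "opening": opening from 0.0 (shut) to 1.0 (fully open).
Only numpy, scipy, OpenCV 4.12 (cv2) and the standard library are available. Lean on these libraries where they do the work, as an engineer would, in place of code of your own. Each camera call takes 0.05 s, during which the arm holds its last target.

## Working session

There is one attempt and no reset: what is moved stays moved. The work goes in short steps, Python scripts to look and compute and a tool call to move; the robot and the scene stay as the last step left them, time stands still between calls to the robot, and variables do not carry over. Pictures are saved under pics/ and viewed, and the job is handed in when it is done.

Besides the shell and the picture viewer there is one more tool, called after "Emit:" as name(argument=value, ...), one argument or row to a line, values as JSON. send_rows: Moves the arm, as the interface text tells. Its arguments: {"type":"object","properties":{"motion":{"type":"array"},"force":{"type":"number"}},"required":["motion"]}

```bash
mkdir -p pics; ls
cat > h.py <<'E'
from plant import get_state, imaging, job
import numpy as np, cv2
from scipy.spatial.transform import Rotation as Ro
def snap(n,f):
    d=imaging.snapshot(n); cv2.imwrite('pics/'+f,cv2.cvtColor(d['img'],cv2.COLOR_RGB2BGR)); np.savez('pics/'+f+'.npz',**d); return d
E
python3 - <<'E'
from h import *
for n in('scene','top'):
    d=snap(n,n+'0.png'); print(d['camera_matrix'].tolist(),np.round(d['R'],3).tolist(),d['t'])
s=get_state(); print({k:np.round(v,3).tolist() for k,v in s.items()}); print(np.round(Ro.from_quat(s['eef_rot']).as_matrix(),3))
E
```

```text
pics
[[544.6818610243141, 0.0, 280.9559252805595], [0.0, 544.6818610243141, 205.87188613847198], [0.0, 0.0, 1.0]] [[-0.212, 0.977, -0.013], [0.666, 0.135, -0.733], [-0.715, -0.164, -0.68]] [ 0.0939577  -0.30864145  2.12779087]
[[444.8155781998689, 0.0, 281.2130907514754], [0.0, 444.8155781998689, 216.76285349026625], [0.0, 0.0, 1.0]] [[0.022, -1.0, 0.003], [-0.996, -0.023, -0.091], [0.091, -0.001, -0.996]] [-0.0174704   0.54658872  1.17902966]
{'clock': 0.1, 'q': [1.233, 0.69, -0.195, 1.566, 0.157, 0.902, -0.215], 'qd': [0.001, -0.002, -0.002, -0.002, 0.001, 0.002, -0.001], 'joint_torque': [-0.001, -52.85, -1.271, -15.384, -0.052, 0.002, 0.0], 'tool_pos': [0.227, -0.582, 0.252], 'eef_rot': [-0.131, 0.695, -0.694, 0.131], 'contact_force': [0.443, -0.006, 0.14], 'moment': [-0.039, 0.006, -0.03], 'opening': 0.998}
[[-0.932 -0.001  0.363]
 [-0.363  0.001 -0.932]
 [ 0.    -1.    -0.002]]
```

View pics/top0.png

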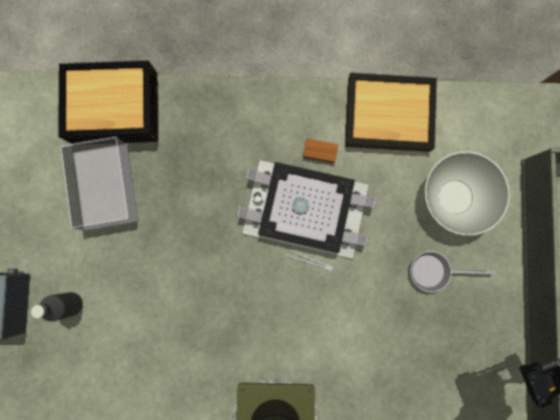

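View pics/scene0.png

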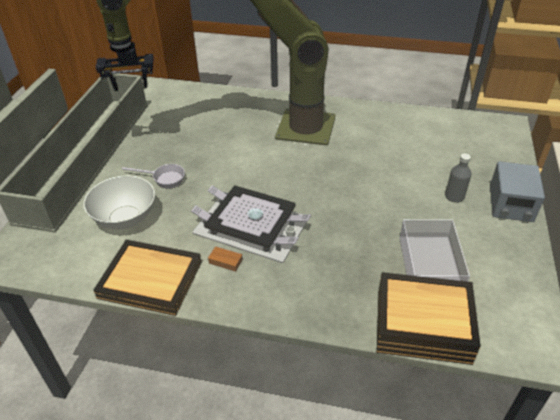

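Run:
```python
from h import *
d=np.load('pics/top0.png.npz'); im=d['img']
c=cv2.resize(cv2.cvtColor(im[150:265,230:385],cv2.COLOR_RGB2BGR),None,fx=5,fy=5,interpolation=cv2.INTER_CUBIC)
cv2.imwrite('pics/topz.png',c)
K,R,t=d['camera_matrix'],d['R'],d['t']
m=(im.max(2)<60).astype(np.uint8); m[:150]=0;m[265:]=0;m[:,:230]=0;m[:,385:]=0
cs,_=cv2.findContours(m,0,1); c=max(cs,key=cv2.contourArea)
r=cv2.minAreaRect(c); b=cv2.boxPoints(r); print(r,b)
def bp(p,z):
    v=R.T@np.linalg.solve(K,[*p,1]);C=-R.T@t; return C+v*(z-C[2])/v[2]
w=np.array([bp(p,.058) for p in b]); print(w, w.mean(0)); 
for i in range(4): e=w[(i+1)%4]-w[i]; print(np.linalg.norm(e),np.degrees(np.arctan2(e[1],e[0])))
# slab: white corners
```

```text
((306.6175537109375, 207.322265625), (82.32975769042969, 73.6186294555664), 12.6995849609375) [[258.36758 234.18143]
 [274.55185 162.3638 ]
 [354.86752 180.4631 ]
 [338.68326 252.28073]]
[[ 0.49661915  0.05371994  0.058     ]
 [ 0.68876122  0.01582349  0.058     ]
 [ 0.64492356 -0.19834607  0.058     ]
 [ 0.45401759 -0.15740886  0.058     ]] [ 0.57108038 -0.07155288  0.058     ]
0.19584359709406418 -11.157325208697769
0.21861001592260623 -101.56789761491063
0.19524586250679632 167.89698480045365
0.2153839984490576 78.59203772325998
```

View pics/topz.png

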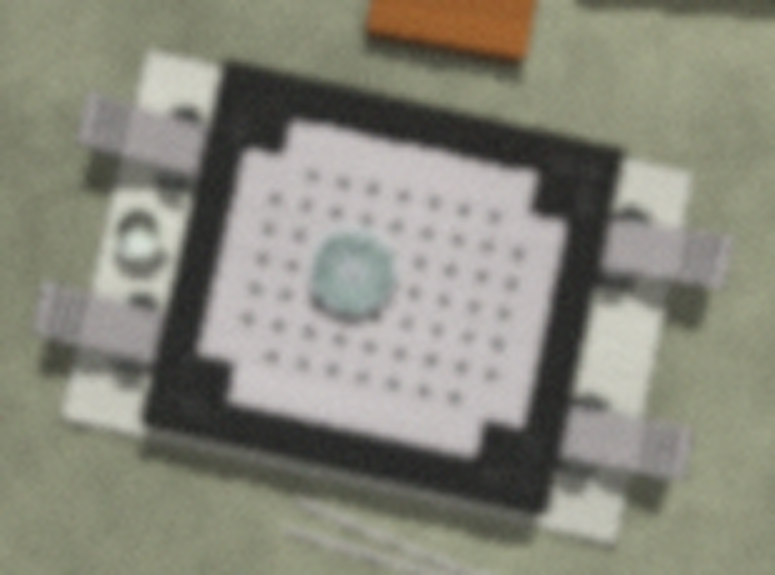

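```bash
cat >> h.py <<'E'
C0=np.array([.571,-.0716]); YAW=-.204
def sw(x,y): c,s=np.cos(YAW),np.sin(YAW); return C0+np.array([c*x-s*y,s*x+c*y])
SG=[(-1,1),(1,1),(1,-1),(-1,-1)]
corner=[sw(.08*a,.09*b) for a,b in SG]; tab=[sw(.052*a,.169*b) for a,b in SG]
E
python3 - <<'E'
from h import *
d=np.load('pics/top0.png.npz');K,R,t=d['camera_matrix'],d['R'],d['t']
def pr(x,y,z): v=K@(R@[x,y,z]+t); return (v[:2]/v[2]-[230,150])*5
for n,p in (('top',(.1,.11,.058)),('slab',(.105,.155,.01)),('tip',(.052,.177,.060))):
  for a,b in SG: print(n,pr(*sw(p[0]*a,p[1]*b),p[2]).round())
print('corner',np.round(corner,3),'tab',np.round(tab,3))
E
```

```text
top [137. 423.]
top [223.  57.]
top [627. 149.]
top [547. 518.]
slab [ 59. 418.]
slab [147.  49.]
slab [694. 174.]
slab [614. 546.]
tip [ 33. 306.]
tip [ 79. 115.]
tip [732. 264.]
tip [692. 457.]
corner [[ 0.511  0.033]
 [ 0.668  0.   ]
 [ 0.631 -0.176]
 [ 0.474 -0.144]] tab [[ 0.554  0.104]
 [ 0.656  0.083]
 [ 0.588 -0.248]
 [ 0.486 -0.227]]
```

Emit:
send_rows(
  motion=[
    [[0,-0.8,0,-0.8,0,0,1],[0,-0.8,0,-1,0,0,1],[0,-0.8,0,-1,0,0,1],[0,-0.8,0,-1,0,0,1],[0,-0.8,0,-1,0,0,1]],
  ],
  force=20,
)

```text
clock: 0.52
tool_pos: [0.3135, -0.5342, 0.2527]
eef_rot: [-0.242, 0.664, -0.664, 0.243]
contact_force: [-0.3, 0.0, -0.3]
opening: 0.649
```

Emit:
send_rows(
  motion=[
    [[0,-0.8,0,-1,0,0,1],[0,-0.8,0,-1,0,0,1],[0,-0.8,0,-1,0,0,1],[0,-0.8,0,-1,0,0,1],[0,-0.8,0,-1,0,0,1]],
  ],
)

```text
clock: 0.93
tool_pos: [0.38, -0.4615, 0.2528]
eef_rot: [0.345, -0.617, 0.617, -0.345]
contact_force: [1.0, 0.2, 0.2]
opening: 0.263
```

Emit:
send_rows(
  motion=[
    [[0,-0.9,0,-1,0,0,1],[0,-0.9,0,-1,0,0,1],[0,-0.9,0,-1,0,0,1],[0,-0.9,0,-1,0,0,1],[0,-0.9,0,-1,0,0,1]],
  ],
)

```text
clock: 1.35
tool_pos: [0.4194, -0.3703, 0.2528]
eef_rot: [0.45, -0.545, 0.546, -0.45]
contact_force: [0.2, -0.3, -0.5]
opening: 0.006
```

```bash
cat >> h.py <<'E'
def plan(xy,tipz):
    "remaining tool shift in units (0.02m), and yaw error"
    s=get_state(); M=Ro.from_quat(s['eef_rot']).as_matrix(); p=np.array(s['tool_pos'])
    d=M.T@(np.array([*xy,tipz+.014])-p)
    yaw=np.arctan2(M[1,2],M[0,2])
    print('t',round(s['clock'],2),'units',np.round(d/.02,2),'yawerr',round(YAW-yaw,3),'tilt',np.round(M[2],3),'tip',np.round(p-[0,0,.014],4),'F',np.round(s['contact_force'],2),'M',np.round(s['moment'],2))
E
python3 -c "
from h import *
plan(corner[3],.09)"
```

```text
t 1.35 units [-11.66   7.44   0.54] yawerr -0.012 tilt [ 0. -1.  0.] tip [ 0.4194 -0.3703  0.2388] F [ 0.21 -0.26 -0.47] M [-0.04 -0.08  0.04]
```

Emit:
send_rows(
  motion=[
    [[0,0.15,0,-1,0,0.1,1],[0,0,0,-1,0.4,0.1,1],[0,0,0,-1,0.5,0.1,1],[0,0,0,-1,0.5,0.1,1],[0,0,0,-1,0.5,0.1,1]],
  ],
)

```text
clock: 1.77
tool_pos: [0.4493, -0.2747, 0.2145]
eef_rot: [0.445, -0.549, 0.549, -0.445]
contact_force: [0.6, -0.3, 0.5]
opening: 0.003
```

Emit:
send_rows(
  motion=[
    [[0,0,0,-1,0.8,0,1],[0,0,0,-1,0.8,0,1],[0,0,0,-1,0.8,0,1],[0,0,0,-1,0.8,0,1],[0,0,0,-1,0.8,0,1]],
  ],
)

```text
clock: 2.18
tool_pos: [0.4701, -0.1769, 0.1343]
eef_rot: [-0.445, 0.549, -0.549, 0.446]
contact_force: [0.5, 0.4, -0.9]
opening: 0.004
```

Emit:
send_rows(
  motion=[
    [[0,0,0,-0.9,0.5,0,1],[0,0,0,-0.7,0.5,0,1],[0,0,0,0,0.5,0,1],[0,0,0,0,0,0,1],[0,0,0,0,0,0,1]],
  ],
)

```text
clock: 2.6
tool_pos: [0.4764, -0.1468, 0.1047]
eef_rot: [-0.446, 0.55, -0.549, 0.445]
contact_force: [0.1, 0.0, 0.8]
opening: 0.009
```

```bash
python3 -c "
from h import *
plan(corner[3],.058)
snap('top','t1.png')
d=cv2.imread('pics/t1.png')[150:265,230:385]
cv2.imwrite('pics/t1z.png',cv2.resize(d,None,fx=5,fy=5,interpolation=cv2.INTER_CUBIC))
"
```

```text
t 2.6 units [-0.14  1.63 -0.13] yawerr 0.005 tilt [ 0.    -1.    -0.001] tip [ 0.4764 -0.1468  0.0907] F [0.06 0.   0.76] M [-0.06 -0.02 -0.04]
```

View pics/t1z.png

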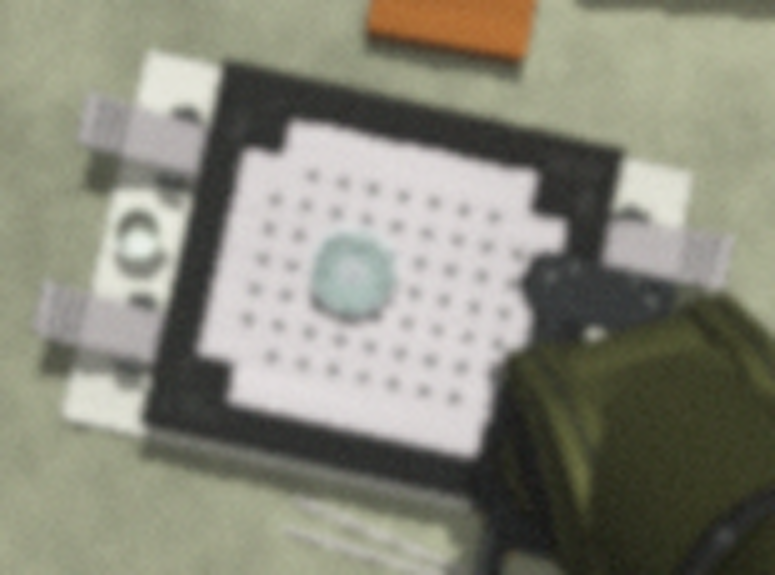

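The gripper is over the near-right corner with the tray undisturbed. I'll press corner_4 gently.

Emit:
send_rows(
  motion=[
    [[0,0,0,-0.1,0.7,-0.1,1],[0,0,0,0,0.7,0,1],[0,0,0,0,0.15,0,1],[0,0,0,0,0.1,0,1],[0,0,0,0,0,0,1]],
  ],
)

```text
clock: 3.07
tool_pos: [0.475, -0.1455, 0.0723]
eef_rot: [0.445, -0.55, 0.55, -0.444]
contact_force: [-1.5, -0.6, 1.2]
opening: 0.003
```

Emit:
send_rows(
  motion=[
    [[0,0,0,0,0.05,0,1],[0,0,0,0,0.05,0,1],[0,0,0,0,0,0,1],[0,0,0,0,0,0,1],[0,0,0,0,0,0,1]],
  ],
)

```text
clock: 3.48
tool_pos: [0.4751, -0.1456, 0.0717]
eef_rot: [0.445, -0.549, 0.551, -0.444]
contact_force: [-4.2, 0.6, 15.3]
opening: 0.004
```

Corner_4 holds at 15 N, so it is sound. Next is corner_3, 160 mm along stand +x.

Emit:
send_rows(
  motion=[
    [[0,0,0,0,-1,0,1],[0,0,0,0,-0.4,0.8,1],[0,0,0,0,0,1,1],[0,0,0,0,0,1,1],[0,0,0,0,0,1,1]],
  ],
)

```text
clock: 3.9
tool_pos: [0.551, -0.1616, 0.099]
eef_rot: [0.444, -0.55, 0.551, -0.445]
contact_force: [0.2, -0.9, 0.2]
opening: 0.003
```

Emit:
send_rows(
  motion=[
    [[0,0,0,0,0,1,1],[0,0,0,0,0,1,1],[0,0,0,0,0,1,1],[0,0,0,0,0,1,1],[0,0,0,0,0.3,0,1]],
  ],
)

```text
clock: 4.32
tool_pos: [0.633, -0.1789, 0.0937]
eef_rot: [0.442, -0.548, 0.552, -0.446]
contact_force: [0.5, -0.3, -0.1]
opening: 0.002
```

```bash
python3 -c "
from h import *
plan(corner[2],.058)"
```

```text
t 4.32 units [-0.12  1.08 -0.13] yawerr 0.009 tilt [-0.001 -1.     0.009] tip [ 0.633  -0.1789  0.0797] F [ 0.52 -0.32 -0.14] M [-0.02 -0.1  -0.02]
```

Emit:
send_rows(
  motion=[
    [[0,0,0,-0.1,0.6,-0.1,1],[0,0,0,0,0.3,0,1],[0,0,0,0,0.1,0,1],[0,0,0,0,0.1,0,1],[0,0,0,0,0.1,0,1]],
  ],
)

```text
clock: 4.73
tool_pos: [0.6257, -0.1751, 0.0681]
eef_rot: [-0.445, 0.55, -0.55, 0.444]
contact_force: [-1.4, -0.5, 3.6]
opening: 0.004
```

Emit:
send_rows(
  motion=[
    [[0,0,0,0,0.05,0,1],[0,0,0,0,0.05,0,1],[0,0,0,0,0,0,1],[0,0,0,0,0,0,1],[0,0,0,0,0,0,1]],
  ],
)

```text
clock: 5.15
tool_pos: [0.6259, -0.1752, 0.0667]
eef_rot: [-0.445, 0.55, -0.55, 0.444]
contact_force: [-3.5, 0.4, 8.1]
opening: 0.004
```

Corner_3 is sinking: the tip is at 52.7 mm with 8 N. I'll press slightly further to seat it fully.

Emit:
send_rows(
  motion=[
    [[0,0,0,0,0.06,0,1],[0,0,0,0,0.06,0,1],[0,0,0,0,0.05,0,1],[0,0,0,0,0,0,1],[0,0,0,0,0,0,1]],
  ],
)

```text
clock: 5.57
tool_pos: [0.626, -0.1752, 0.066]
eef_rot: [0.445, -0.55, 0.55, -0.444]
contact_force: [-9.3, 1.6, 25.8]
opening: 0.007
```

Emit:
send_rows(
  motion=[
    [[0,0,0,0,-0.5,0,1],[0,0,0,0,-1,0,1],[0,0,0,0.5,-0.5,0,1],[0,0,0,1,0,0,1],[0,0,0,1,0,0,1]],
  ],
)

```text
clock: 5.98
tool_pos: [0.617, -0.2251, 0.1036]
eef_rot: [0.444, -0.549, 0.551, -0.446]
contact_force: [0.2, -1.0, 0.5]
opening: 0.002
```

```bash
python3 -c "
from h import *
plan(tab[2],.060)
snap('scene','s2.png')
d=cv2.imread('pics/s2.png')[170:270,180:320]
cv2.imwrite('pics/s2z.png',cv2.resize(d,None,fx=5,fy=5,interpolation=cv2.INTER_CUBIC))
"
```

```text
t 5.98 units [ 1.41  1.48 -1.2 ] yawerr 0.006 tilt [ 0.    -1.     0.003] tip [ 0.617  -0.2251  0.0896] F [ 0.18 -1.03  0.48] M [-0.04 -0.02 -0.03]
```

View pics/s2z.png

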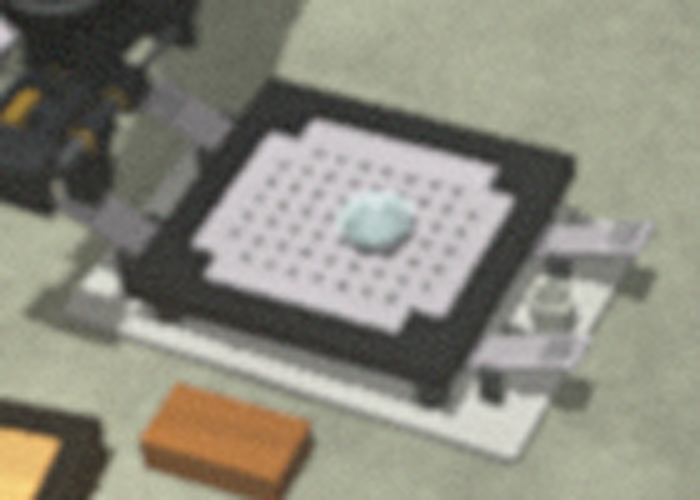

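Corner_3 is sunk; the tray's left edge in this view, around (150,280), sits visibly lower than the rest. Now tab_3.

Emit:
send_rows(
  motion=[
    [[0,0,0,0.7,0,-0.6,1],[0,0,0,0.7,0,-0.6,1],[0,0,0,0,0.4,0,1],[0,0,0,0,0.4,0,1],[0,0,0,0,0,0,1]],
  ],
)

```text
clock: 6.45
tool_pos: [0.5864, -0.2457, 0.0844]
eef_rot: [-0.445, 0.551, -0.549, 0.445]
contact_force: [-0.4, -0.3, -0.3]
opening: 0.009
```

```bash
python3 -c "
from h import *
plan(tab[2],.038)"
```

```text
t 6.45 units [0.08 1.62 0.08] yawerr 0.007 tilt [-0.001 -1.    -0.002] tip [ 0.5864 -0.2457  0.0704] F [-0.38 -0.28 -0.32] M [-0.01 -0.02 -0.05]
```

Emit:
send_rows(
  motion=[
    [[0,0,0,0.1,0.3,0.1,1],[0,0,0,0,0.2,0,1],[0,0,0,0,0.2,0,1],[0,0,0,0,0.2,0,1],[0,0,0,0,0.1,0,1]],
  ],
)

```text
clock: 6.87
tool_pos: [0.5889, -0.2516, 0.0669]
eef_rot: [0.445, -0.549, 0.552, -0.444]
contact_force: [-1.1, -4.4, 7.7]
opening: 0.008
```

Emit:
send_rows(
  motion=[
    [[0,0,0,0,0.15,0,1],[0,0,0,0,0.15,0,1],[0,0,0,0,0.15,0,1],[0,0,0,0,0.15,0,1],[0,0,0,0,0,0,1]],
  ],
)

```text
clock: 7.28
tool_pos: [0.589, -0.2517, 0.0549]
eef_rot: [0.445, -0.549, 0.552, -0.444]
contact_force: [-1.3, -2.4, 2.6]
opening: 0.004
```

```bash
python3 -c "
from h import *
plan(tab[2],.038)"
```

```text
t 7.28 units [-0.18  0.14 -0.11] yawerr 0.008 tilt [ 0.004 -1.     0.003] tip [ 0.589  -0.2517  0.0409] F [-1.28 -2.44  2.65] M [-0.54  0.05  0.  ]
```

Emit:
send_rows(
  motion=[
    [[0,0,0,0,0.1,0,1],[0,0,0,0,0.1,0,1],[0,0,0,0,0.05,0,1],[0,0,0,0,0,0,1],[0,0,0,0,0,0,1]],
  ],
)

```text
clock: 7.7
tool_pos: [0.5892, -0.2516, 0.0517]
eef_rot: [0.445, -0.548, 0.552, -0.444]
contact_force: [-3.7, -4.2, 16.9]
opening: 0.005
```

Emit:
send_rows(
  motion=[
    [[0,0,0,0,0.05,0,1],[0,0,0,0,0.03,0,1],[0,0,0,0,0,0,1],[0,0,0,0,0,0,1],[0,0,0,0,0,0,1]],
  ],
)

```text
clock: 8.12
tool_pos: [0.5893, -0.2516, 0.0513]
eef_rot: [0.445, -0.548, 0.552, -0.444]
contact_force: [-6.0, -2.5, 24.6]
opening: 0.008
```

Emit:
send_rows(
  motion=[
    [[0,0,0,0,-0.5,0,1],[0,0,0,0,-1,0,1],[0,0,0,0,-1,0,1],[0,0,0,0,-1,0,1],[0,0,0,0.5,-1,0,1]],
  ],
)

```text
clock: 8.53
tool_pos: [0.5873, -0.2549, 0.1384]
eef_rot: [-0.445, 0.55, -0.548, 0.447]
contact_force: [0.3, 0.1, 0.5]
opening: 0.003
```

Emit:
send_rows(
  motion=[
    [[0,0,0,0.9,-0.8,-0.9,1],[0,0,0,0.9,0,-0.9,1],[0,0,0,0.9,0,-0.9,1],[0,0,0,0.9,0,-0.9,1],[0,0,0,0.9,0,-0.9,1]],
  ],
)

```text
clock: 8.95
tool_pos: [0.4789, -0.3277, 0.1537]
eef_rot: [0.445, -0.55, 0.55, -0.445]
contact_force: [-0.2, 1.3, 0.4]
opening: 0.003
```

Emit:
send_rows(
  motion=[
    [[0,0,0,0.9,0,-0.5,1],[0,0,0,0.9,0,-0.5,1],[0,0,0,0.9,0,0,1],[0,0,0,0,0,0,1],[0,0,0,0,0,0,1]],
  ],
)

```text
clock: 9.37
tool_pos: [0.4485, -0.3767, 0.1535]
eef_rot: [0.444, -0.55, 0.55, -0.444]
contact_force: [0.6, 1.0, -0.2]
opening: 0.003
```

```bash
python3 -c "
from h import *
plan(tab[2],.038)
snap('top','t3.png')
snap('scene','s3.png')
a=cv2.imread('pics/t3.png')[150:265,230:390];b=cv2.imread('pics/s3.png')[165:280,180:340]
cv2.imwrite('pics/z3.png',cv2.resize(np.hstack([a,b]),None,fx=2.5,fy=5,interpolation=cv2.INTER_CUBIC))
cv2.imwrite('pics/b3.png',cv2.resize(b,None,fx=5,fy=5,interpolation=cv2.INTER_CUBIC))
cv2.imwrite('pics/a3.png',cv2.resize(a,None,fx=5,fy=5,interpolation=cv2.INTER_CUBIC))
"
```

```text
t 9.37 units [-7.77  5.08  5.44] yawerr 0.008 tilt [-0.    -1.     0.001] tip [ 0.4485 -0.3767  0.1395] F [ 0.59  1.03 -0.23] M [ 0.04 -0.09  0.02]
```

View pics/a3.png

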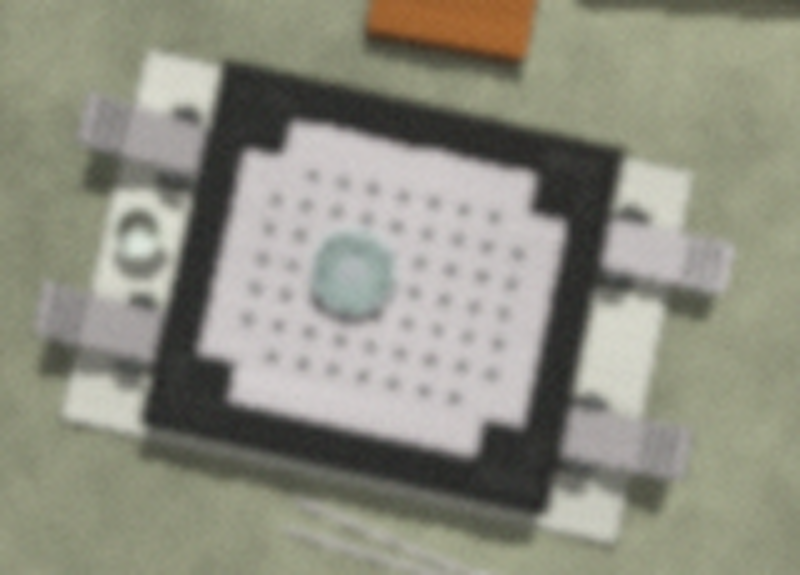

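View pics/b3.png

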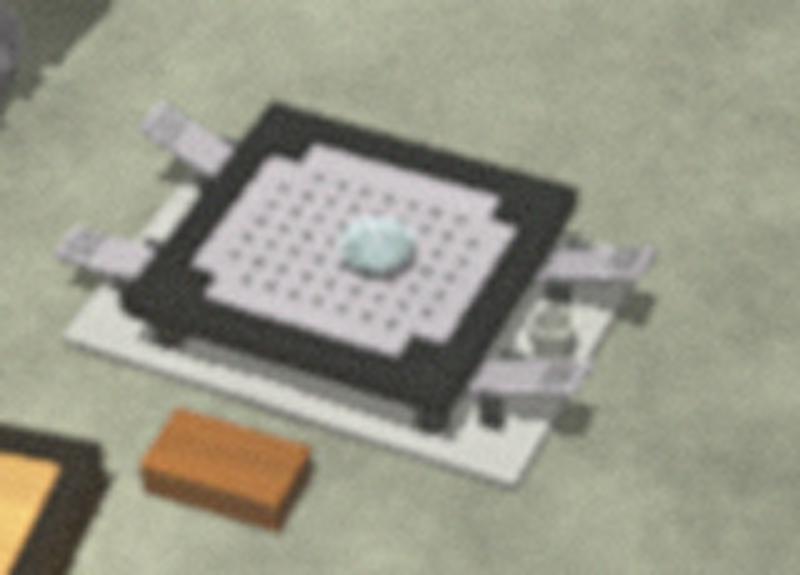

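Tab_3 is flat, shown by its brighter shading at about (670,255) in the top view. The other three levers are still up and nothing else has shifted. I'll check the tray level against the start picture.

Run:
```python
from h import *
A=cv2.cvtColor(np.load('pics/scene0.png.npz')['img'],cv2.COLOR_RGB2GRAY).astype(np.float32)
# tray corner pixels
d=np.load('pics/scene0.png.npz');K,R,t=d['camera_matrix'],d['R'],d['t']
for f in ('s2','s3'):
  B=cv2.cvtColor(np.load(f'pics/{f}.png.npz')['img'],cv2.COLOR_RGB2GRAY).astype(np.float32)
  for i,(a,b) in enumerate(SG):
    x,y=sw(.088*a,.1*b); v=K@(R@[x,y,.058]+t); u=v[:2]/v[2]; c=np.round(u).astype(int)
    w=slice(c[1]-10,c[1]+11),slice(c[0]-10,c[0]+11)
    T=A[c[1]-7:c[1]+8,c[0]-7:c[0]+8]
    H=cv2.createHanningWindow((21,21),cv2.CV_32F)
    s,_=cv2.phaseCorrelate(A[w].copy(),B[w].copy(),H)
    v2=K@(R@[x,y,.052]+t); print(f,i+1,np.round(s,2),'6mm drop =',np.round(v2[:2]/v2[2]-u,2))
s=get_state();print(s['clock'])
```

```text
s2 1 [-0.14 -0.93] 6mm drop = [0.  1.4]
s2 2 [-0.15 -0.03] 6mm drop = [0.06 1.4 ]
s2 3 [-0.16  1.2 ] 6mm drop = [0.21 1.4 ]
s2 4 [-0.07 -0.15] 6mm drop = [0.13 1.39]
s3 1 [-0.35 -0.38] 6mm drop = [0.  1.4]
s3 2 [-0.11 -0.04] 6mm drop = [0.06 1.4 ]
s3 3 [-0.17  0.22] 6mm drop = [0.21 1.4 ]
s3 4 [ 0.15 -0.07] 6mm drop = [0.13 1.39]
9.4667
```

Corner_3 reads about 1 mm low and corner_1 up to 2 mm high. That is close to the 2.5 mm limit, so I'll average more frames.

Run:
```python
from h import *
g=lambda d:cv2.cvtColor(d['img'],cv2.COLOR_RGB2GRAY).astype(np.float32)
B=np.mean([g(imaging.snapshot('scene')) for _ in range(16)],0).astype(np.float32); np.save('pics/B.npy',B)
d=np.load('pics/scene0.png.npz');K,R,t=d['camera_matrix'],d['R'],d['t']
A,S=g(d),g(np.load('pics/s2.png.npz'))
for h in (8,10,13):
  for i,(a,b) in enumerate(SG):
    x,y=sw(.09*a,.1*b); v=K@(R@[x,y,.058]+t); c=np.round(v[:2]/v[2]).astype(int)
    w=slice(c[1]-h,c[1]+h+1),slice(c[0]-h,c[0]+h+1); r=[]
    for X in (S,B):
      W=np.eye(2,3,dtype=np.float32)
      cc,W=cv2.findTransformECC(A[w],X[w],W,cv2.MOTION_TRANSLATION,(3,100,1e-5),None,1)
      r.append(np.round(W[:,2],2))
    print(h,i+1,'sunk',r[0],'now',r[1])
# slab reference
for x,y in((-.1,.15),(.1,.15),(.1,-.15)):
    p=sw(x,y);v=K@(R@[*p,.01]+t);c=np.round(v[:2]/v[2]).astype(int);w=slice(c[1]-8,c[1]+9),slice(c[0]-8,c[0]+9)
    cc,W=cv2.findTransformECC(A[w],B[w],np.eye(2,3,dtype=np.float32),cv2.MOTION_TRANSLATION,(3,100,1e-5),None,1);print('slab',np.round(W[:,2],2))
```

```text
8 1 sunk [-0.52 -1.41] now [-0.06 -0.17]
8 2 sunk [-0.11  0.12] now [-0.01  0.01]
8 3 sunk [0.29 0.49] now [-0.07  0.35]
8 4 sunk [-0.85  0.47] now [ 0.01 -0.03]
10 1 sunk [-0.36 -1.23] now [-0.01 -0.13]
10 2 sunk [-0.1   0.09] now [-0.03  0.04]
10 3 sunk [0.31 0.41] now [-0.06  0.39]
10 4 sunk [-0.66  0.03] now [-0.01 -0.03]
13 1 sunk [-0.19 -1.11] now [ 0.03 -0.15]
13 2 sunk [-0.17  0.05] now [-0.01  0.02]
13 3 sunk [0.26 0.23] now [-0.03  0.24]
13 4 sunk [-0.52 -0.1 ] now [ 0.02 -0.02]
slab [0.03 0.05]
slab [-0.02  0.01]
slab [0.01 0.01]
```

```bash
python3 -c "
from h import *
print(get_state()['clock'], job.finish_job())"
```

```text
the job is handed in; nothing more can be done
10.2667 None
```

I found the short foot under corner_3 (far right), pressed its shim lever flat, and handed the job in at about 10.3 s. No verdict was reported.

- **Finding the corner:** corner_4 held at 15 N, so it was sound. Corner_3 gave way and seated at 52 mm, 6 mm down. It was still visibly sunk after I moved the tool away. I did not press corners 1 and 2, because corner_3 was the one that sank.
- **Pressing the lever:** tab_3 went down to its stop, with the fingertip at about 37.3 mm and 25 N, against 38 mm nominal. I then moved the arm clear, and the measured force was about zero.
- **Last check:** averaged pictures against the start put corners 2 and 4 within 0.2 mm and corner_1 about 0.6 mm high. Lever 3 is flat, the other three are still up, and I saw no shift in the dish, cup, block or tweezers.
- **One weaker reading:** corner_3 came out 1.0–1.7 mm low. The moved lever is in that picture patch, so it likely inflates the figure. If it were right it would still be inside the 2.5 mm limit, and corner_1 opposite it points to about 0.6 mm.

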